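Feed a cartridge tray past the sprung gate

ROBOT

A 7-joint arm with a two-finger parallel gripper is mounted at the origin on the work surface. World frame = base frame: x ahead of the robot, y to its left, z up, the work surface at z = 0. Lengths are in mm, angles in rad, forces in N, time in s.
With the tool pointing down it reaches from about 400 to 900 mm from the base axis. Payload 5.6 kg.
Tool frame: the origin (TCP) lies midway between the tips of the shut fingers; the grasp point (between the pads) lies 19 mm behind it; z points along the fingers, y is the line along which they close (so a half turn about z gives the same grasp; the last joint's range is limited). The gripper opens to 92 mm and grips with 3 to 60 N. Pads are 20 mm wide; open, the fingers measure 128 mm over their backs; the gripper's body (75 mm by 189 mm) begins 69 mm behind the grasp point.
Start: joints at [1.077, 0.468, -0.012, 1.603, 0.006, 1.071, -0.056], TCP at [283.157, -585.09, 214.592] pointing down, gripper open.
Joint ranges: [-2.53, 2.53], [-0.31, 2.02], [-1.57, 1.55], [0.28, 2.44], [-1.29, 4.43], [0.15, 1.84], [-2.92, 2.92]. Speed limits (rad/s): [2.57, 2.57, 3.14, 3.14, 3.14, 3.14, 3.14].

INTERFACE

Orientations are given as a rotation vector (axis times angle).
In Python, from cell import robot, grip, kin, viewer gives the robot as it stands. Calls block until the motion is done:
- robot.movep(position, orientation): joint-space move of the TCP to a pose.
- robot.servo_line(position, feed=150, rotation=None): straight line of the TCP; rotation=None keeps the orientation; feed is the mean speed in mm/s.
- robot.goto_joints(angles): joint-space move.
- grip(opening, newtons=None): opening from 0.0 (shut) to 1.0 (fully open); newtons is the grip in N (None keeps the last); returns when the fingers have stopped.
- robot.hold(seconds).
- kin.ik(position, orientation): joint angles nearest the present ones, or None.
- robot.observe(): the state.
- viewer.read_camera(name): name is "side" or "top"; returns the picture (420x560x3 uint8, red, green, blue); there is no depth.
- viewer.camera_info(name): a dict with "camera_matrix" (3x3 intrinsics, pixels), "R" (3x3) and "t" (3): a world point X has camera coordinates R X + t. Camera axes: x right, y down, z forward; pixel columns grow to the right and rows downward; lengths in mm; the calibration is good to about 2 mm. A picture is of the moment at which its call begins. camera_info takes no time and is no camera call.
A pose or a line that the arm cannot do raises robot.IKError and nothing moves.
- robot.job_done(): hands the job in; it is judged then, once.
Trained networks look in the newest picture that a camera, given by its name, has taken for a name from the list of things; names that differ only in an ending like _2 or _b are one class to them, and where a whole thing is asked for, a point or a joint stands for the part that bears it (a point fixed in the world has none). Each returns a list of dicts, best first, with "confidence" (0 to 1); they miss things now and then, are a little off and sometimes report something else, mostly with a low value. They report only what shows in the picture. A call takes as long as a camera call. They do not tell look-alikes from the thing itself.
- viewer.silhouettes(name, camera): "mask" (420x560 bool, what is visible of it).
- viewer.pinpoint(name, camera): "at" ([x, y, z] in mm, in the coordinates of the camera as it stood for that picture, good to about 4 mm: a listed point, or the origin of a listed thing).
The state is a dict: "t": time; "joints": joint angles; "joint_velocities": joint speeds; "joint_torque": joint torques, N m; "tcp_pos": TCP position; "tcp_rot": TCP orientation; "contact_force": force on the tool from outside, world axes, zero at the start; "wrist_torque": the same for the moment, N m; "grip_width": opening from 0.0 (shut) to 1.0 (fully open); "grip_force": force on a finger pad.
Only numpy, scipy, OpenCV 4.12 (cv2) and the standard library are available. Lean on these libraries where they do the work, as an engineer would, in place of code of your own. Each camera call takes 0.05 s, during which the arm holds its last target. There are 200 camera calls.

TASK

Hold the chute's yellow sprung gate open with one fingertip, so that its red stop tongue stays off the blue cartridge tray, and meanwhile push the tray along the chute with the other finger until it rests against the black end stop. Then let go, so that the gate springs shut behind the tray. Slide the tray without lifting or tipping it, and leave the controller, the game cases and the orange carton alone.

Things in the scene. Friction and masses are not known exactly. Their poses are not given: they have to be found in the camera images.
- chute: Fixed straight chute. Origin at bench level on the lane's centre line; the tray travels along its +y; the gate is on its -x side; z up. Floor top at z = 4 mm, y = -160 to +221 mm. Lane 80 mm wide (x = -40 to +40). On +x a wall 5 mm thick, top z = 24 mm; on -x a kerb 2 mm thick, top z = 12 mm, gate just outside it. The -y end is open. Nothing moves but tray and gate
- end_stop (a point): Top middle edge of the black end stop's face that the tray meets, at chute x = 0, y = +206, z = 50 mm; the stop is 90 mm wide and 10 mm thick. With the tray seated against it, the tray's origin is at chute y = +151 mm and its rear wall at y = +96 mm, beyond the tongue
- tray: Loose blue tray, 74 (x) by 110 (y, along the chute) by 66 mm high, 0.25 to 0.5 kg, with five cartridges fixed in it, tops 76 mm above its underside. Origin at the centre of its underside, axes within 1 degree of the chute's. It starts on the chute floor, front (+y) face 12 to 44 mm short of the tongue. Push its flat rear (-y) wall, full height 66 mm
- gate_angle (a joint): Gate angle, rad: 0 upright and shut, to 1.0 (limit) as its top leans outward, to chute -x. Hinge line along chute y, at chute x = -46, z = 8 mm. A spring always shuts it when let go; holding it at 0.78 takes 2 to 6 N outward, more the lower one pushes. The tongue clears the tray above 0.65, well clear at 0.78. The tray pushed at the shut tongue cannot open it
- gate: The gate: a yellow panel along the lane, chute y = -145 to +105 mm, 4 mm thick, 8 mm bead on its top edge. Origin on the hinge line at chute y = 0; axes the chute's when shut. Shut: inner face at chute x = -44 mm (bead -42), z = 14 to 94 mm. Its smooth inner face lets a fingertip slide along it while holding it open. At 0.78 rad the inner face is at chute x = -80 at z = 45 mm
- panel_top (a point): Top of the panel's bead, middle of its length: with the gate shut at chute x = -46, y = -20, z = 94 mm
- tongue_tip (a point): Free end of the gate's red stop tongue, a bar fixed to the panel and turning with it: chute y = 54 to 66 mm; gate shut: from the panel over the lane to this tip at chute x = -26, z = 28 mm (bar z = 25 to 31), blocking the tray. Gate open at 0.78: it lies against the panel's inner side outside the lane, top at z = 38 mm; a fingertip kept above 41 mm slides along the panel over it
- controller: Bystander: loose red game controller, about 115 by 130 by 44 mm, on the bench beyond the +x side of the chute. Origin at its underside
- cases: Bystander: pile of three black game cases stuck together, 112 by 177 by 42 mm, on the bench beyond the +x side of the chute. Origin at the centre of its underside
- carton: Bystander: small orange carton 40 by 60 by 60 mm standing on the bench on the gate side, near the end-stop end of the chute. Origin at the centre of its underside
Not all that is in view belongs to the job. What is shaped like the tray but brown or turquoise is not meant.

How it is judged:
By the outcome, as a careful person would: the job done as asked, in the order asked, and still so for the second after the job is handed in, with the robot touching nothing.
It also fails if it takes over 58 s, if anything falls off the work surface, if the arm or the gripper's body presses on something with over 40 N, if the wrist force passes 120 N, or if a joint passes its speed limit or range.

## Working session

There is one attempt and no reset: what is moved stays moved. The work goes in short steps, each a Python script; the robot and the scene stay as the last script left them, time stands still between calls to the robot, and variables do not carry over. Pictures are saved under pics/ and viewed, at most 10 in all, crops included, and the job is handed in when it is done.

```bash
mkdir -p pics; ls
cat > h.py <<'E'
import numpy as np, cv2
from cell import robot, grip, kin, viewer
def toworld(p,cam):
    c=viewer.camera_info(cam); return np.array(c["R"]).T@(np.array(p)-np.array(c["t"]))
def topix(X,cam):
    c=viewer.camera_info(cam); q=np.array(c["camera_matrix"])@(np.array(c["R"])@np.array(X)+np.array(c["t"])); return q[:2]/q[2]
E
python3 - <<'E'
from h import *
ims=[]
for cam in("side","top"):
    im=viewer.read_camera(cam); cv2.imwrite(f"pics/{cam}0.png",im[:,:,::-1])
    for n in("chute","end_stop","tray","gate","panel_top","tongue_tip","controller","cases","carton"):
        for d in viewer.pinpoint(n,cam)[:3]:
            w=toworld(d["at"],cam); print(cam,n,round(d["confidence"],2),w.round(0),topix(w,cam).round(0))
o=robot.observe();print(o["t"],o["tcp_rot"],o["contact_force"])
E
```

```text
pics
side chute 0.84 [562.  -8.   1.] [267. 225.]
side chute 0.72 [511. -19.  92.] [290. 190.]
side end_stop 0.92 [584. 196.  48.] [250. 277.]
side tray 0.95 [345.  92.   0.] [370. 257.]
side tray 0.9 [554. -21.   4.] [271. 221.]
side tray 0.85 [335. -75.   1.] [366. 208.]
side gate 0.65 [515.  -1.   5.] [288. 226.]
side panel_top 0.55 [509. -18.  91.] [291. 190.]
side tongue_tip 0.57 [544.  56.  29.] [274. 235.]
side controller 0.87 [734.  97.  -4.] [183. 260.]
side cases 0.88 [ 675. -124.    5.] [222. 193.]
side carton 0.66 [440. 206.   2.] [327. 298.]
top end_stop 0.76 [583. 201.  51.] [220. 203.]
top tray 0.89 [343.  94.   2.] [265. 308.]
top tray 0.75 [555. -20.   7.] [316. 219.]
top tray 0.74 [334. -76.   1.] [338. 314.]
top gate 0.82 [514.   0.   5.] [307. 236.]
top panel_top 0.56 [508. -16.  95.] [316. 238.]
top tongue_tip 0.71 [536.  56.  26.] [283. 226.]
top controller 0.7 [733.  96.  -1.] [269. 143.]
top cases 0.74 [ 679. -123.   -0.] [360. 168.]
top cases 0.53 [551. -23.  10.] [317. 220.]
top carton 0.74 [440. 206.  -2.] [219. 265.]
1.0 [ 3.06209133e+00  7.02096329e-01 -2.44181714e-05] [ 0.09974478 -0.65779173 -0.14392627]
```

Run:
```python
import cv2,numpy as np
a=cv2.imread("pics/side0.png");b=cv2.imread("pics/top0.png")
cv2.imwrite("pics/a.png",np.hstack([cv2.resize(a[130:350,130:430],(400,293)),cv2.resize(b[110:350,170:450],(400,343))[:293]]))
```

```text
(no output)
```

View pics/side0.png

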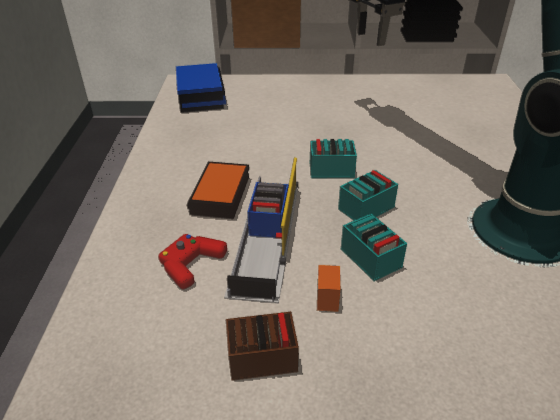

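View pics/top0.png

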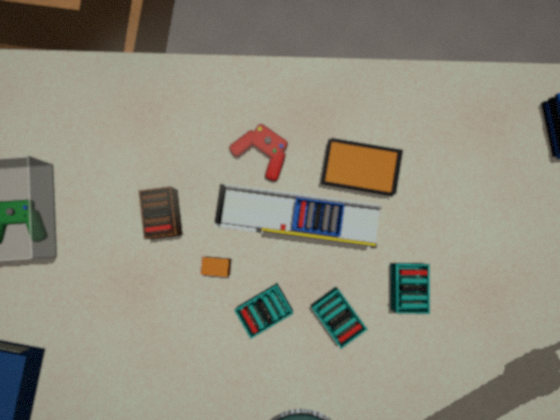

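The side view shows the blue tray in the chute at (268,210), with the gate at (290,205). In the top view they are at (318,217) and (320,238).

Candidates for the tray:
- Blue, in the chute: side (268,210). **This is the one I choose.**
- Turquoise: (333,158), (368,195) and (373,245).
- Brown: (262,345).
- Large blue box on the bench: (200,87).

Next I fit the chute frame and check it with one overlay crop.

```bash
cat >> h.py <<'E'
import json,os
if os.path.exists("pose.json"):
    P=json.load(open("pose.json"))
    def cw(x,y,z): # chute -> world
        c,s=np.cos(P["a"]),np.sin(P["a"]); return np.array([P["x"]+c*x-s*y,P["y"]+s*x+c*y,z])
    def wc(w):
        c,s=np.cos(P["a"]),np.sin(P["a"]); d=np.array(w[:2])-[P["x"],P["y"]]; return np.array([c*d[0]+s*d[1],-s*d[0]+c*d[1],w[2]])
E
python3 - <<'E'
import h
from h import *
from scipy.optimize import least_squares
S=[(0,206,584,196),(0,206,583,201),(0,0,562,-8),(-46,0,515,-1),(-46,0,514,0),(-46,-20,509,-18),(-46,-20,508,-16),(-26,60,544,56),(-26,60,536,56)]
S=np.array(S,float)
def f(p):
    c,s=np.cos(p[2]),np.sin(p[2]);return np.r_[p[0]+c*S[:,0]-s*S[:,1]-S[:,2],p[1]+s*S[:,0]+c*S[:,1]-S[:,3]]
r=least_squares(f,[560,-5,-.1],loss="soft_l1",f_scale=3);print(r.x,f(r.x).round(1))
# refine with yellow bead top & stop edge in the images
P0=dict(x=r.x[0],y=r.x[1],a=r.x[2]);json.dump(P0,open("pose.json","w"))
c,s=np.cos(P0["a"]),np.sin(P0["a"])
cw=lambda x,y,z:np.array([P0["x"]+c*x-s*y,P0["y"]+s*x+c*y,z])
d=np.array([555,-20.5])-[P0["x"],P0["y"]];ty=-s*d[0]+c*d[1];print("tray chute",c*d[0]+s*d[1],ty)
out=[]
for cam,(x0,y0,w,h_) in(("side",(215,140,100,170)),("top",(205,175,190,80))):
    im=cv2.imread(f"pics/{cam}0.png");k=4
    big=cv2.resize(im[y0:y0+h_,x0:x0+w],None,fx=k,fy=k,interpolation=cv2.INTER_CUBIC)
    def pl(pts,col,cl=True):
        q=np.array([(topix(cw(*p),cam)-[x0,y0]+.5)*k for p in pts]).astype(int);cv2.polylines(big,[q],cl,col,1)
    pl([(-40,-160,4),(40,-160,4),(40,206,4),(-40,206,4)],(0,255,0))
    pl([(-42,-145,94),(-50,-145,94),(-50,105,94),(-42,105,94)],(255,0,255))
    pl([(-45,206,50),(45,206,50),(45,216,50),(-45,216,50)],(0,255,255))
    pl([(-37,ty-55,70),(37,ty-55,70),(37,ty+55,70),(-37,ty+55,70)],(255,255,0))
    cv2.imwrite(f"pics/ov_{cam}.png",big if cam=="top" else cv2.resize(big,None,fx=.85,fy=.85))
E
```

```text
[ 5.58797215e+02 -5.84096218e+00 -1.22695943e-01] [ 0.   1.  -3.2 -1.9 -0.9  1.7  2.7 -3.7  4.3  2.6 -2.4  2.2  0.8 -0.2
 -2.1 -4.1  0.9  0.9]
tray chute -1.9745735414073762 -15.013570219583436
```

View pics/ov_top.png

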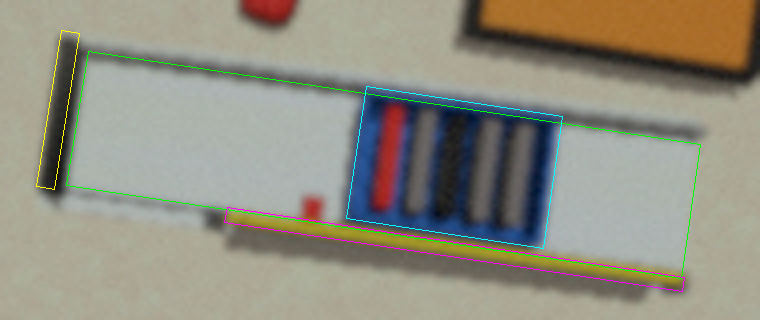

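View pics/ov_side.png

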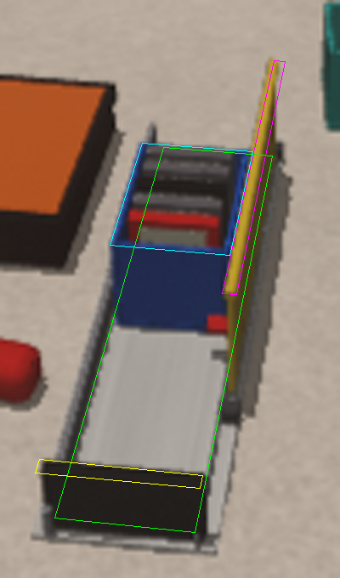

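The overlays match to about 2–3 mm: the chute, bead, stop and blue tray all agree, and the tray's rear wall is near chute y = -70. Now I approach behind the tray.

```bash
cat >> h.py <<'E'
from scipy.spatial.transform import Rotation as Ro
def rot():
    best=None
    for s in(1,-1):
        y=s*np.array([np.cos(P["a"]),np.sin(P["a"]),0]);z=np.array([0,0,-1.]);x=np.cross(y,z)
        r=Ro.from_matrix(np.c_[x,y,z]).as_rotvec();q=kin.ik(cw(0,-90,150),r)
        if q is not None and (best is None or abs(q[6])<best[0]): best=(abs(q[6]),r)
    return best[1]
def st(m=""):
    o=robot.observe();f=np.array(o["contact_force"]);c,s=np.cos(P["a"]),np.sin(P["a"])
    print(m,"t%.1f"%o["t"],"tcp",wc(o["tcp_pos"]).round(1),"f",np.round([c*f[0]+s*f[1],-s*f[0]+c*f[1],f[2]],1),"g",round(o["grip_width"],3),round(float(np.max(o["grip_force"])),1));return o
E
python3 - <<'E'
from h import *
R=rot();P["R"]=list(R);json.dump(P,open("pose.json","w"));print(R,kin.ik(cw(14,-96,170),R))
robot.movep(cw(14,-96,170),R)
grip(0.65,40);st("above")
robot.servo_line(cw(14,-96,46),120);st("down")
robot.servo_line(cw(0,-96,46),60);st("x0")
im=viewer.read_camera("side");cv2.imwrite("pics/c1.png",cv2.resize(im[90:290,180:380,::-1],(600,600)))
E
```

```text
[2.35345796 2.08106704 0.        ] [ 0.50312819  0.43833168 -0.48427841  1.81779982  0.24625526  0.94516501
 -0.21024621]
above t3.6 tcp [ 14. -96. 170.] f [ 0.   0.5 -0.3] g 0.649 0.0
down t4.8 tcp [ 14.6 -95.9  46.8] f [ 0.3 -0.5 -0.2] g 0.648 0.0
x0 t5.2 tcp [  0.  -96.   46.5] f [1.1 0.6 1. ] g 0.651 0.4
```

View pics/c1.png

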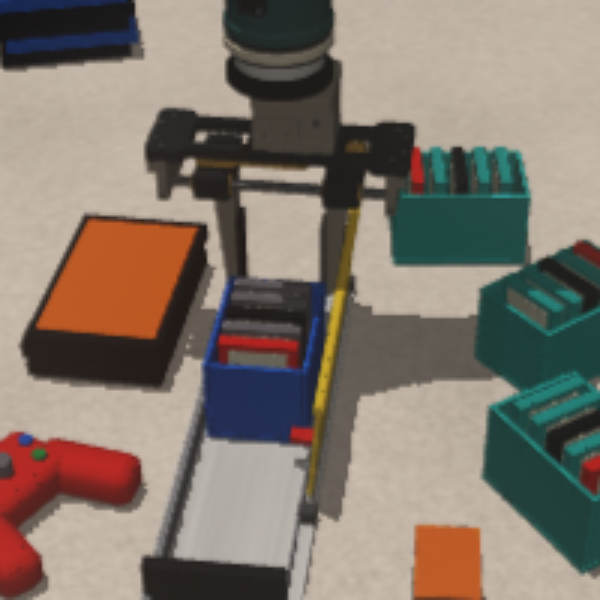

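The fingers straddle the lane behind the tray at about (235,260) and (335,260), with the gate finger just reaching the panel. Now I open the gate.

Run:
```python
from h import *
for x in(-15,-28,-37):
    robot.servo_line(cw(x,-96,46),50);st(x)
robot.hold(.2);st("held")
for cam in("side","top"):
    im=viewer.read_camera(cam);cv2.imwrite(f"pics/d_{cam}.png",cv2.resize(im[90:290,180:380,::-1],(600,600)))
    for n in("panel_top","tongue_tip","tray"):
        for d in viewer.pinpoint(n,cam)[:3]:
            w=wc(toworld(d["at"],cam))
            if abs(w[0])<120: print(cam,n,round(d["confidence"],2),w.round(0), "ang",np.arctan2(-46-w[0],w[2]-8).round(2))
```

```text
-15 t5.7 tcp [-14.9 -95.9  46.3] f [ 1.2 -0.6  2.1] g 0.65 1.0
-28 t6.1 tcp [-28.6 -96.   46.1] f [1.6 0.6 1.8] g 0.645 1.1
-37 t6.5 tcp [-37.8 -96.   46. ] f [ 0.5 -0.6  2.9] g 0.649 1.2
held t6.7 tcp [-37.2 -96.   46. ] f [0.8 0.2 2.3] g 0.648 1.2
side panel_top 0.84 [-101.  -20.   71.] ang 0.71
side tongue_tip 0.57 [-39.  60.  41.] ang -0.21
side tray 0.95 [-45. 342.   1.] ang -2.99
side tray 0.87 [  4. -15.   2.] ang -1.69
top panel_top 0.63 [-104.  -19.   70.] ang 0.75
top panel_top 0.58 [ -1. -17.   7.] ang -1.6
top tongue_tip 0.96 [-47.  59.  33.] ang 0.04
top tray 0.78 [-44. 342.   2.] ang -2.84
```

View pics/d_side.png

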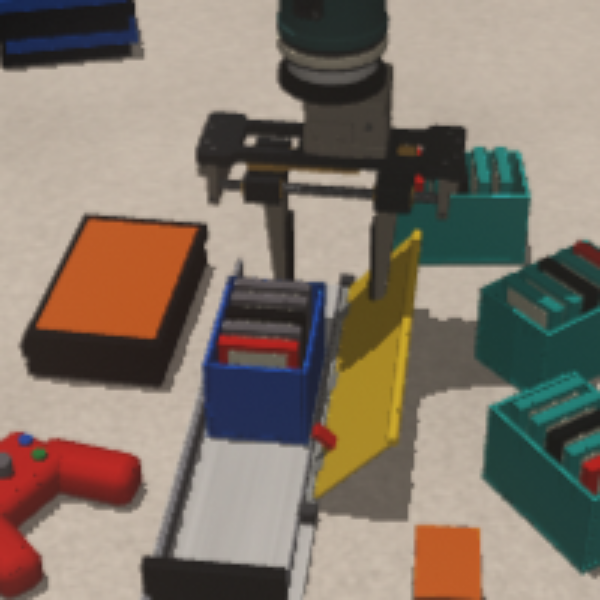

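The gate is open at about 0.73 rad: the tongue has folded to (322,435), nearly clear of the tray. I open it a little more, check the angle, then push.

Run:
```python
from h import *
robot.servo_line(cw(-44,-96,46),50);robot.hold(.2);st("open")
def ang():
    A=[]
    for cam in("side","top"):
        viewer.read_camera(cam)
        for d in viewer.pinpoint("panel_top",cam)[:2]:
            w=wc(toworld(d["at"],cam))
            if w[2]>40 and w[0]<-60: A.append(np.arctan2(-46-w[0],w[2]-8).round(2)); print(cam,w.round(0))
    print("ang",A);return A
A=ang()
if not A or not .72<np.mean(A)<.95: raise SystemExit("check")
for y in(-85,-78,-70,-60,-40):
    robot.servo_line(cw(-44,y,46),40);st(y)
for cam in("side","top"):
    im=viewer.read_camera(cam);cv2.imwrite(f"pics/e_{cam}.png",cv2.resize(im[90:290,180:380,::-1],(600,600)))
    for n in("panel_top","tray","tongue_tip"):
      for d in viewer.pinpoint(n,cam)[:3]:
        w=wc(toworld(d["at"],cam))
        if abs(w[0])<120 and w[1]<300: print(cam,n,w.round(0))
```

```text
open t7.5 tcp [-44.3 -96.   46. ] f [0.5 0.2 3.6] g 0.647 1.3
side [-107.  -20.   65.]
top [-109.  -22.   63.]
ang [np.float64(0.82), np.float64(0.86)]
-85 t8.2 tcp [-43.7 -83.9  46.1] f [2.6 0.3 0.9] g 0.65 1.2
-78 t8.5 tcp [-44.1 -77.7  46. ] f [1.5 0.4 1.8] g 0.647 1.2
-70 t8.8 tcp [-44.1 -69.4  46. ] f [ 2.  -0.6  2.5] g 0.652 1.2
-60 t9.2 tcp [-44.  -59.3  46. ] f [ 1.6 -0.5  2.1] g 0.651 1.2
-40 t9.9 tcp [-44.1 -39.   46. ] f [1.5 0.7 2.3] g 0.648 1.2
side panel_top [-109.  -20.   65.]
side tongue_tip [-42.  59.  38.]
top panel_top [-112.  -20.   65.]
top tray [-0. 29.  7.]
top tongue_tip [-49.  59.  35.]
```

View pics/e_side.png

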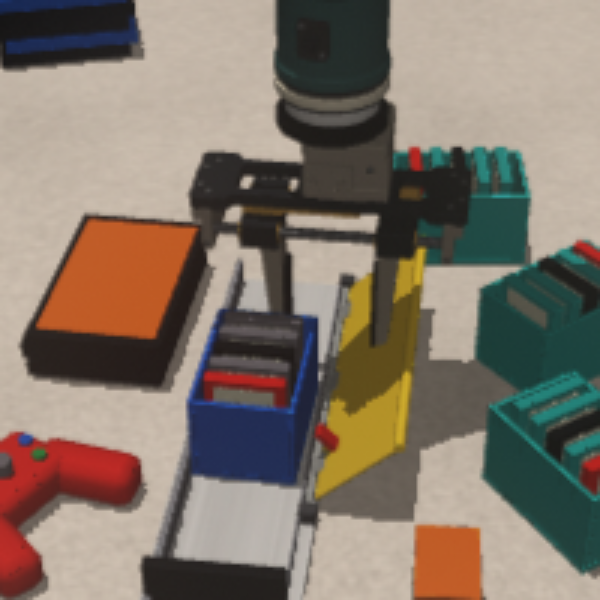

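The tray slides ahead of the finger, past the folded tongue at (327,437), with the gate held at about 0.84 rad. I continue to the stop.

Run:
```python
from h import *
for y in(0,40,70):
    robot.servo_line(cw(-44,y,46),60);st(y)
y=76
c,s=np.cos(P["a"]),np.sin(P["a"])
while y<=94:
    robot.servo_line(cw(-44,y,46),15);robot.hold(.1);o=st(y);f=o["contact_force"]
    if -s*f[0]+c*f[1]<-8: break
    y+=1.0
for cam in("side","top"):
    im=viewer.read_camera(cam);cv2.imwrite(f"pics/f_{cam}.png",cv2.resize(im[120:320,180:380,::-1],(600,600)))
    for n in("panel_top","tray"):
      for d in viewer.pinpoint(n,cam)[:3]:
        w=wc(toworld(d["at"],cam))
        if abs(w[0])<120 and w[1]<300: print(cam,n,w.round(0))
```

```text
0 t11.1 tcp [-44.1   1.2  46.1] f [1.1 2.7 2.3] g 0.651 1.2
40 t11.9 tcp [-44.   41.2  46.1] f [0.9 1.6 2.4] g 0.653 1.2
70 t12.6 tcp [-44.   71.2  46.1] f [0.8 1.8 2.5] g 0.65 1.2
76 t13.2 tcp [-44.   75.6  46. ] f [ 0.7 -3.7  2.2] g 0.65 2.2
77.0 t13.6 tcp [-44.1  77.2  45.9] f [ 1.5 -3.   1.5] g 0.652 1.9
78.0 t13.9 tcp [-44.1  78.2  46. ] f [ 0.7 -2.4  2.2] g 0.65 1.7
79.0 t14.3 tcp [-44.   79.2  46. ] f [ 1.1 -2.1  0.9] g 0.65 1.6
80.0 t14.6 tcp [-44.   80.1  46. ] f [ 2.1 -1.8  2.1] g 0.653 1.7
81.0 t15.0 tcp [-44.   81.1  46. ] f [ 2.  -2.1  2.3] g 0.642 1.7
82.0 t15.3 tcp [-44.   82.1  46. ] f [ 2.1 -2.3  0.6] g 0.649 1.7
83.0 t15.7 tcp [-44.   83.1  46. ] f [ 1.6 -3.6  1.2] g 0.649 1.7
84.0 t16.0 tcp [-43.9  83.8  46. ] f [ 1.8 -3.2  2.9] g 0.65 2.5
85.0 t16.4 tcp [-43.9  83.9  46. ] f [ 0.7 -5.5  3.7] g 0.648 3.5
86.0 t16.7 tcp [-43.8  84.   46. ] f [ 2.1 -7.5  4.2] g 0.647 4.4
87.0 t17.1 tcp [-43.7  84.1  46. ] f [ 2.3 -9.4  4.4] g 0.646 5.4
side panel_top [-108.  -23.   66.]
top panel_top [-109.  -21.   67.]
```

View pics/f_side.png

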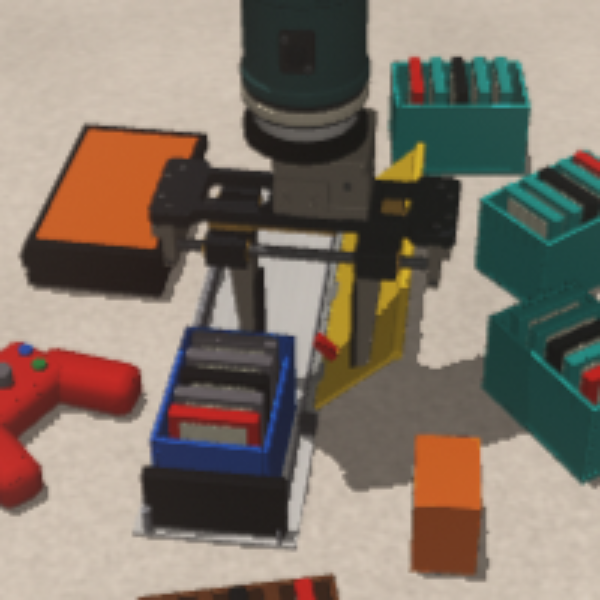

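The tray is seated: the force rose to 9 N while the finger stayed put, and the tray touches the black stop at (215,480). I back off 3 mm, ease the gate shut and lift clear.

Run:
```python
from h import *
robot.servo_line(cw(-44,80.5,46),20);st("back")
robot.servo_line(cw(14,80.5,46),60);robot.hold(.2);st("shut")
robot.servo_line(cw(14,80.5,180),120)
robot.servo_line(cw(14,-150,200),250);robot.hold(.3);st("clear")
for cam in("side","top"):
    im=viewer.read_camera(cam);cv2.imwrite(f"pics/g_{cam}.png",cv2.resize(im[120:320,180:380,::-1],(600,600)))
    for n in("panel_top","tongue_tip","tray","carton","controller","cases"):
      for d in viewer.pinpoint(n,cam)[:2]:
        ww=toworld(d["at"],cam);print(cam,n,wc(ww).round(0),ww.round(0))
```

```text
back t17.9 tcp [-43.9  81.8  46.2] f [1.9 0.9 1.3] g 0.651 1.2
shut t19.2 tcp [13.8 80.5 46.1] f [-0.2  1.1  0.4] g 0.651 0.0
clear t21.8 tcp [  14.1 -149.   200. ] f [0.2 0.3 0.1] g 0.652 0.0
side panel_top [-45. -19.  93.] [512. -19.  93.]
side tongue_tip [-21.  56.  31.] [544.  52.  31.]
side tray [-223.   75.    3.] [347.  96.   3.]
side tray [-41. 343.  -0.] [560. 340.  -0.]
side carton [-143.  194.    1.] [440. 204.   1.]
side controller [161. 122.  -2.] [734.  95.  -2.]
side cases [ 130. -104.    3.] [ 675. -125.    3.]
top panel_top [-49. -20.  93.] [508. -19.  93.]
top tongue_tip [-29.  60.  26.] [537.  58.  26.]
top tray [-213.  -97.   -3.] [335. -76.  -3.]
top tray [-129. -240.    1.] [ 402. -229.    1.]
top carton [-142.  192.   -2.] [442. 202.  -2.]
top carton [ 131. -102.   -1.] [ 677. -123.   -1.]
top controller [159. 123.   0.] [731.  97.   0.]
top cases [ 131. -101.    1.] [ 677. -123.    1.]
```

View pics/g_side.png

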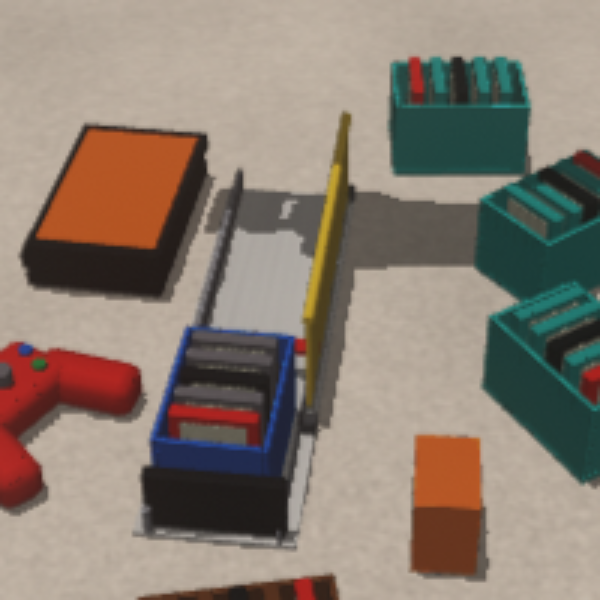

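View pics/g_top.png

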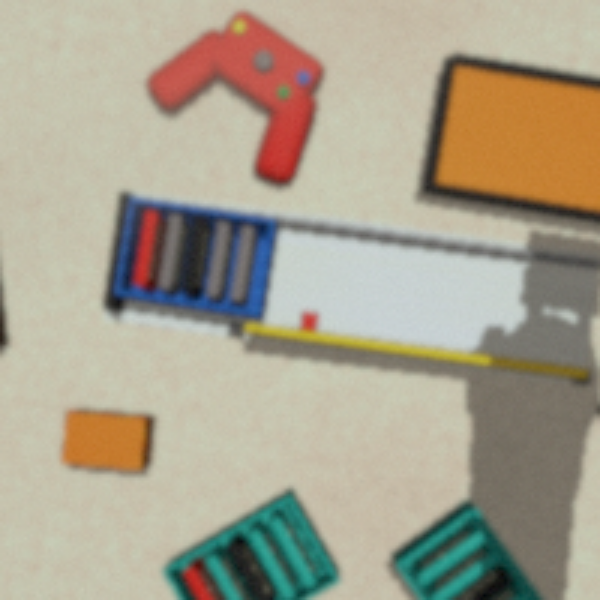

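The tray rests against the stop at top (120,255). The gate is shut, with its tongue at (309,321) behind the tray, and the bystanders haven't moved.

```bash
python3 -c "
from h import *
print(robot.job_done())"
```

```text
the job is handed in; nothing more can be done
None
```

The job is handed in: the tray rests against the black end stop, the gate has sprung shut behind it, the controller, cases and carton haven't moved, and it took about 22 s of the 58 s allowed.

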